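# Move the finishes to the spraying rack in coat order

## Robot

A 6-joint arm with a two-finger parallel gripper is mounted at the origin on the work surface. World frame = base frame: x ahead of the robot, y to its left, z up, the work surface at z = 0. Lengths are in m, angles in degrees, forces in N, time in s.
With the tool pointing down it reaches from about 0.375 to 0.925 m from the base axis. Payload 5.7 kg.
Tool frame: the origin (TCP) lies between the finger pads; the fingertips stand 22 mm ahead of it and the grasp point (between the pads) lies 3 mm ahead of it; z points along the fingers, y is the line along which they close (so a half turn about z gives the same grasp; the last joint's range is limited). The gripper opens to 88 mm and grips with 3 to 60 N. Pads are 20 mm wide; open, the fingers measure 115 mm over their backs; the gripper's body (75 mm by 178 mm) begins 61 mm behind the grasp point.
Start: joints at [59.295, 20.558, 86.54, -0, 72.909, -6.595], TCP at [0.245, 0.548, 0.245] pointing down, gripper open.
Joint ranges: [-170.27, 170.27], [-57.76, 135], [12.27, 136.19], [-55.21, 235.2], [11.17, 155.16], [-170.74, 170.74]. Speed limits (degrees/s): [136.94, 136.94, 180, 180, 180, 180].

## Interface

Orientations are given as a 3x3 rotation matrix whose columns are the frame's x, y, z axes.
In Python, from station import state, eyes, env gives the robot as it stands.
- The arm moves only by the shell command python3 -m jog 'ROWS' [FORCE]. ROWS is JSON, a list of rows, each a list of 7 numbers: the closure, from 0 (fully open) to 1 (shut), then the shift along the tool's x, y, z in mm, then the turn, a rotation vector about the tool's x, y, z in rad. A call has 1 to 8 rows; each row shifts and turns the commanded pose from where the row before left it, along the tool's axes as they then stand; what a row does not reach is not made up. A row lasts 1/8 s, in which the tool goes at most 62.5 mm and 10.7 degrees, less where a joint would pass 70% of its speed; a pose out of reach is approached as far as the arm can. A call is refused whole if a number of a shift passes 62.5 or a number of a turn 0.188, either way. A call with a gripper value outside its range is refused whole. The fingers move at their own pace and stop on an object; FORCE is the grip in N (left out, the last holds). Time passes only in rows, so rows that do not move let the fingers close. It gives the time, the measured TCP pose, the force, the opening and the grip force at its end, in the units of the state.
- state(): the state, without advancing time (a new reading comes with each control period).
- eyes.grab_frame(name): name is "side" or "top"; returns the picture (384x512x3 uint8, blue, green, red); there is no depth.
- eyes.camera_info(name): a dict with "camera_matrix" (3x3 intrinsics, pixels), "rvec" (rotation vector, rad) and "tvec" (3), from world to camera coordinates, as OpenCV has them. Camera axes: x right, y down, z forward; pixel columns grow to the right and rows downward; lengths in m; the calibration is good to about 2 mm. A picture is of the moment at which its call begins. camera_info takes no time and is no camera call.
- env.sign_off(): hands the job in; it is judged then, once.
The state is a dict: "time_s": time; "qpos": joint angles; "joint_velocities": joint speeds; "joint_efforts": joint torques, N m; "eef_pos": TCP position; "tcp_rot": TCP orientation; "contact_force": force on the tool from outside, world axes, zero at the start; "wrist_torque": the same for the moment, N m; "grip_width": finger opening in m; "grasp_force": force on a finger pad.
Only numpy, scipy, OpenCV 4.12 (cv2) and the standard library are available. Lean on these libraries where they do the work, as an engineer would, in place of code of your own. Each camera call takes 0.05 s, during which the arm holds its last target. There are 200 camera calls.

## Task

Four containers of wood finish stand on the plywood pad rack in the order in which the coats go on, the first coat next to that rack's steel post. Move all four to the wooden rack with bays, one to a bay, in the same order counted from its own steel post: the one nearest the post in the old rack goes nearest the post in the new one, and so on along the row. Keep them upright and set them down flat on the bay floors without dropping them.

Things in the scene. Friction and masses are not known exactly. Their poses are not given: they have to be found in the camera images.
- tin: round steel tin with paper label, 52 mm diameter, 75 mm high, about 0.25 kg, straight sides, closed. Origin: centre of its underside, z up
- jar: round greyish glass screw-top jar with dark metal lid, 54 mm diameter, 85 mm high, about 0.3 kg; grip it below half height, on the straight glass. Origin: centre of its underside, z up
- square_bottle: white plastic bottle with a square body 46 x 46 mm, 72 mm high, and a short grey cap on top (26 mm diameter, 96 mm high in all), about 0.2 kg; grip it across two flat sides, which face along its x and y axes. Origin: centre of its underside, z up
- slim_bottle: slim round amber glass bottle with black cap, 44 mm diameter, 112 mm high, about 0.2 kg; grip it below half height, where the body is straight. Origin: centre of its underside, z up
- pad_tin: square cork pad, 68 x 68 x 4 mm, fixed in the pad rack; the tin stands on it at the start. The pad never moves, so it keeps the record of that container's place in the old row. Origin: centre of its underside (12 mm above the bench); its x axis points across the row and y along it
- pad_jar: square cork pad, 68 x 68 x 4 mm, fixed in the pad rack; the jar stands on it at the start. The pad never moves, so it keeps the record of that container's place in the old row. Origin: centre of its underside (12 mm above the bench); its x axis points across the row and y along it
- pad_square_bottle: square cork pad, 68 x 68 x 4 mm, fixed in the pad rack; the square bottle stands on it at the start. The pad never moves, so it keeps the record of that container's place in the old row. Origin: centre of its underside (12 mm above the bench); its x axis points across the row and y along it
- pad_slim_bottle: square cork pad, 68 x 68 x 4 mm, fixed in the pad rack; the slim bottle stands on it at the start. The pad never moves, so it keeps the record of that container's place in the old row. Origin: centre of its underside (12 mm above the bench); its x axis points across the row and y along it
- pad_rack_post: upright steel post, 16 mm diameter, 60 mm high, at one end of the pad rack (either end; it marks where the old row begins). The pad rack is a fixed pale plywood board 92 x 410 mm, 12 mm thick with 18 mm high lips along both long sides; its four pads lie in line at 85 mm pitch, the nearest pad's centre 62.5 mm from the post. Origin: centre of the post's foot, 12 mm above the bench
- bay_rack: the new rack, fixed: a darker wooden tray 96 x 410 mm with four open bays in a row, each 74 x 74 mm inside, floor 8 mm above the bench, walls and dividers 11 mm thick with their tops 22 mm above the bench. Origin: middle of its underside; y runs along the row. Bay centres at y = +127.5, +42.5, -42.5 and -127.5 mm, x = 0. Its own steel post (16 mm diameter, top 72 mm above the bench) stands at y = +190 mm, so the row begins with the bay at y = +127.5 mm
Things that resemble listed ones, but are neither listed nor needed, are in the scene too. What is shaped like the slim_bottle but purple is not meant.

How it is judged (in metres and radians):
At the end, for the whole second after the job is handed in: Each container stands upright (within about 5 degrees) and at rest on the floor of its own bay, within 16 mm of the bay's centre in either direction; its place counted from the bay rack's post equals the place of its cork pad counted from the pad rack's post (x of tin in the frame of bay_rack between -0.016 and 0.016 m and z of tin in the frame of bay_rack between 0.005 and 0.011 m and angle between each of tin, jar, square_bottle, slim_bottle's own z axis and vertical below 0.08 rad and linear speed of each of tin, jar, square_bottle, slim_bottle below 0.02 m/s and ((horizontal distance between pad_tin and pad_rack_post between 0.0225 and 0.1025 m and y of tin in the frame of bay_rack between 0.1115 and 0.1435 m) or (horizontal distance between pad_tin and pad_rack_post between 0.1075 and 0.1875 m and y of tin in the frame of bay_rack between 0.0265 and 0.0585 m) or (horizontal distance between pad_tin and pad_rack_post between 0.1925 and 0.2725 m and y of tin in the frame of bay_rack between -0.0585 and -0.0265 m) or (horizontal distance between pad_tin and pad_rack_post between 0.2775 and 0.3575 m and y of tin in the frame of bay_rack between -0.1435 and -0.1115 m)) and x of jar in the frame of bay_rack between -0.016 and 0.016 m and z of jar in the frame of bay_rack between 0.005 and 0.011 m and ((horizontal distance between pad_jar and pad_rack_post between 0.0225 and 0.1025 m and y of jar in the frame of bay_rack between 0.1115 and 0.1435 m) or (horizontal distance between pad_jar and pad_rack_post between 0.1075 and 0.1875 m and y of jar in the frame of bay_rack between 0.0265 and 0.0585 m) or (horizontal distance between pad_jar and pad_rack_post between 0.1925 and 0.2725 m and y of jar in the frame of bay_rack between -0.0585 and -0.0265 m) or (horizontal distance between pad_jar and pad_rack_post between 0.2775 and 0.3575 m and y of jar in the frame of bay_rack between -0.1435 and -0.1115 m)) and x of square_bottle in the frame of bay_rack between -0.016 and 0.016 m and z of square_bottle in the frame of bay_rack between 0.005 and 0.011 m and ((horizontal distance between pad_square_bottle and pad_rack_post between 0.0225 and 0.1025 m and y of square_bottle in the frame of bay_rack between 0.1115 and 0.1435 m) or (horizontal distance between pad_square_bottle and pad_rack_post between 0.1075 and 0.1875 m and y of square_bottle in the frame of bay_rack between 0.0265 and 0.0585 m) or (horizontal distance between pad_square_bottle and pad_rack_post between 0.1925 and 0.2725 m and y of square_bottle in the frame of bay_rack between -0.0585 and -0.0265 m) or (horizontal distance between pad_square_bottle and pad_rack_post between 0.2775 and 0.3575 m and y of square_bottle in the frame of bay_rack between -0.1435 and -0.1115 m)) and x of slim_bottle in the frame of bay_rack between -0.016 and 0.016 m and z of slim_bottle in the frame of bay_rack between 0.005 and 0.011 m and ((horizontal distance between pad_slim_bottle and pad_rack_post between 0.0225 and 0.1025 m and y of slim_bottle in the frame of bay_rack between 0.1115 and 0.1435 m) or (horizontal distance between pad_slim_bottle and pad_rack_post between 0.1075 and 0.1875 m and y of slim_bottle in the frame of bay_rack between 0.0265 and 0.0585 m) or (horizontal distance between pad_slim_bottle and pad_rack_post between 0.1925 and 0.2725 m and y of slim_bottle in the frame of bay_rack between -0.0585 and -0.0265 m) or (horizontal distance between pad_slim_bottle and pad_rack_post between 0.2775 and 0.3575 m and y of slim_bottle in the frame of bay_rack between -0.1435 and -0.1115 m))); the robot touches nothing.
It fails at once if a container is tipped over or tilted by more than about 35 degrees (angle between any of tin, jar, square_bottle, slim_bottle's own z axis and vertical above 0.6 rad).
It fails at once if a container is dropped (falls freely by more than about 2 cm on to the rack or bench) ((height (world z) of tin below 0.06 m and linear speed of tin above 0.6 m/s and contact force between tin and the fingers below 0.1 N) or (height (world z) of jar below 0.06 m and linear speed of jar above 0.6 m/s and contact force between jar and the fingers below 0.1 N) or (height (world z) of square_bottle below 0.06 m and linear speed of square_bottle above 0.6 m/s and contact force between square_bottle and the fingers below 0.1 N) or (height (world z) of slim_bottle below 0.06 m and linear speed of slim_bottle above 0.6 m/s and contact force between slim_bottle and the fingers below 0.1 N)).
It also fails if it takes over 96 s, if anything falls off the work surface, if the arm or the gripper's body presses on something with over 40 N, if the wrist force passes 120 N, or if a joint passes its speed limit or range.

## Working session

There is one attempt and no reset: what is moved stays moved. The work goes in short steps, Python scripts to look and compute and a shell command to move; the robot and the scene stay as the last step left them, time stands still between calls to the robot, and variables do not carry over. Pictures are saved under pics/ and viewed, at most 14 in all, crops included, and the job is handed in when it is done.

```bash
ls; mkdir -p pics
python3 - <<'E'
from station import state, eyes, env
import cv2
s=state();print(s['time_s'],s['eef_pos'],s['tcp_rot'],s['grip_width'])
for n in("top","side"):
    cv2.imwrite(f"pics/{n}0.png",eyes.grab_frame(n)); c=eyes.camera_info(n); print(c)
E
```

```text
pics
0.0 [0.24478059 0.54708037 0.2438066 ] [[-9.12770867e-01  4.08470923e-01 -9.21330808e-04]
 [ 4.08471920e-01  9.12769479e-01 -1.60274438e-03]
 [ 1.86288166e-04 -1.83927614e-03 -9.99998291e-01]] 0.08789472197630646
{'camera_matrix': array([[462.43400778,   0.        , 252.38243912],
       [  0.        , 462.43400778, 190.96391554],
       [  0.        ,   0.        ,   1.        ]]), 'rvec': array([ 2.16585068, -2.22144285,  0.05971148]), 'tvec': array([0.01471963, 0.60417628, 0.86871836])}
{'camera_matrix': array([[391.09523161,   0.        , 255.79440816],
       [  0.        , 391.09523161, 193.24588807],
       [  0.        ,   0.        ,   1.        ]]), 'rvec': array([ 2.11469182, -0.74753433,  0.39413382]), 'tvec': array([-0.49052129,  0.27630438,  0.47593873])}
```

View pics/top0.png

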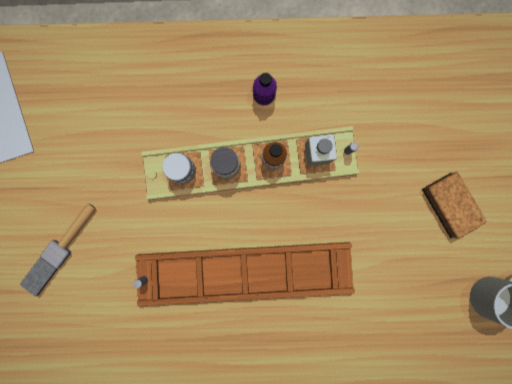

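View pics/side0.png

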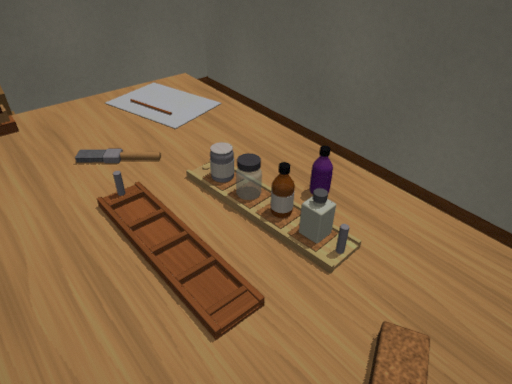

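The top view shows the pad rack's post at right (352,148). From that post the order is square bottle (321,149), slim bottle (273,158), jar (225,163), tin (178,168). The bay rack's post is at left (138,284), so the bays count from left to right.

```bash
cat > h.py <<'E'
import numpy as np, cv2
from station import state, eyes, env
def ray(n,uv,z):
    c=eyes.camera_info(n); R=cv2.Rodrigues(c['rvec'])[0]; t=np.array(c['tvec']).ravel()
    o=-R.T@t; d=R.T@np.linalg.inv(c['camera_matrix'])@np.array([*uv,1.]); return o+d*(z-o[2])/d[2]
E
python3 - <<'E'
from h import *
im=cv2.imread('pics/top0.png')
def blob(seed,tol,z):
    m=np.zeros((386,514),np.uint8)
    r=cv2.floodFill(im.copy(),m,seed,0,(tol,)*3,(tol,)*3,cv2.FLOODFILL_MASK_ONLY|cv2.FLOODFILL_FIXED_RANGE|(255<<8))
    m=m[1:-1,1:-1]; cn=max(cv2.findContours(m,0,2)[0],key=len)
    (c,r2)=cv2.minEnclosingCircle(cn); M=cv2.moments(m,True); ce=(M['m10']/M['m00'],M['m01']/M['m00'])
    return np.round(c,1),round(r2,1),np.round(ce,1),r[3],ray('top',ce,z).round(4)
for n,s,z in [('tin',(177,165),.091),('jar',(225,162),.101),('slim',(276,149),.128),('sq',(325,146),.112),('padpost',(353,147),.072),('baypost',(138,284),.072)]:
    print(n,im[s[1],s[0]],blob(s,28,z))
hsv=cv2.cvtColor(im,cv2.COLOR_BGR2HSV)
for p in [(148,175),(240,140),(250,192),(205,165),(178,278),(245,251),(245,297),(100,300),(300,220)]: print(p,hsv[p[1],p[0]])
c=im[115:320,120:370]; cv2.imwrite('pics/crop.png',cv2.resize(c,None,fx=2.9,fy=2.9,interpolation=cv2.INTER_CUBIC))
E
```

```text
tin [204 196 188] (array([175.7, 166.2]), 13.3, array([175.6, 166. ]), (163, 154, 27, 25), array([0.6477, 0.1332, 0.091 ]))
jar [91 86 88] (array([225.5, 162.5]), 16.8, array([224.5, 162.5]), (210, 147, 31, 32), array([0.6505, 0.0466, 0.101 ]))
slim [43 38 38] (array([275.5, 150.5]), 6.5, array([275.3, 150.3]), (269, 144, 13, 13), array([ 0.6658, -0.0408,  0.128 ]))
sq [121 119 117] (array([324.4, 146.2]), 7.7, array([324.7, 145.5]), (317, 139, 15, 15), array([ 0.6742, -0.1265,  0.112 ]))
padpost [178 171 172] (array([353.9, 145.7]), 3.4, array([353.9, 145.8]), (351, 143, 7, 7), array([ 0.6782, -0.1857,  0.072 ]))
baypost [168 160 163] (array([136.6, 283.5]), 3.7, array([136.8, 283.4]), (133, 280, 8, 8), array([0.4422, 0.2087, 0.072 ]))
(148, 175) [ 30  82 186]
(240, 140) [ 29  85 188]
(250, 192) [ 16 122 184]
(205, 165) [ 26  88 186]
(178, 278) [ 12 164 171]
(245, 251) [ 12 163 155]
(245, 297) [ 12 168 149]
(100, 300) [ 19 114 183]
(300, 220) [ 22 110 186]
```

View pics/crop.png

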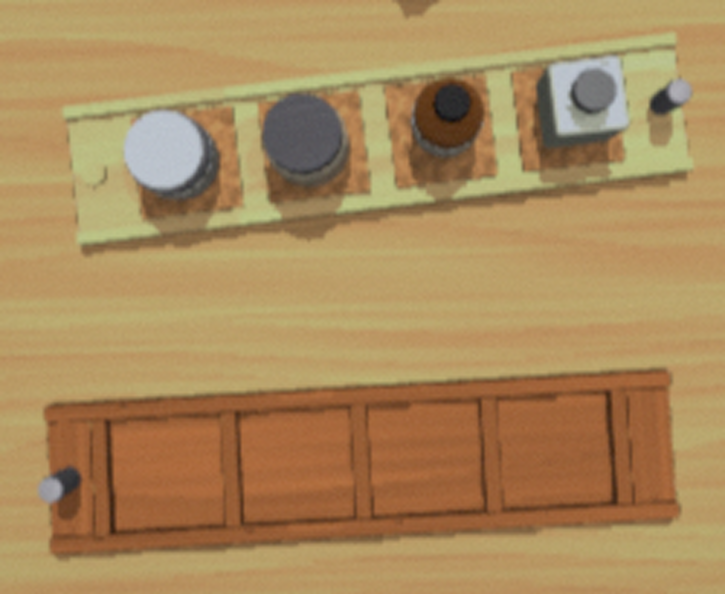

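Run:
```python
from h import *
im=cv2.imread('pics/top0.png')
hsv=cv2.cvtColor(im,cv2.COLOR_BGR2HSV)
m=cv2.inRange(hsv,(5,140,60),(15,255,255)); m[:235]=0; m=cv2.morphologyEx(m,cv2.MORPH_CLOSE,np.ones((7,7)))
cn=max(cv2.findContours(m,0,2)[0],key=cv2.contourArea)
print(cv2.minAreaRect(cn))
P=np.array([ray('top',p,.020)for p in cv2.boxPoints(cv2.minAreaRect(cn))]);print(P.round(4)); 
c=P.mean(0)[:2]; post=np.array([.4422,.2087])
Q=np.array([ray('top',(120+u/2.9,115+v/2.9),.022)for u,v in[(46,408),(667,372),(680,512),(55,552)]]);print(Q.round(4),Q.mean(0))
P=P[np.argsort(P[:,1])]; d=(P[2:].mean(0)-P[:2].mean(0))[:2];L=np.linalg.norm(d); d/=L
print(c,d,L,np.degrees(np.arctan2(-d[0],d[1])),(post-c)@d,np.cross(d,post-c))
for y in(.1275,.0425,-.0425,-.1275): print((c+d*y).round(4))
```

```text
((243.75177001953125, 274.0311279296875), (51.882225036621094, 216.44635009765625), 86.748046875)
[[ 0.4899  0.226   0.02  ]
 [ 0.5027 -0.1837  0.02  ]
 [ 0.4055 -0.1856  0.02  ]
 [ 0.3929  0.2216  0.02  ]]
[[ 0.4873  0.2224  0.022 ]
 [ 0.5004 -0.1825  0.022 ]
 [ 0.4099 -0.1876  0.022 ]
 [ 0.3945  0.2177  0.022 ]] [0.44801484 0.01748578 0.022     ]
[0.44771159 0.01956619] [-0.03105326  0.99951773] 0.40862948622160605 1.779506926979989 0.18921374658595566 -0.00036428925599938083
[0.4438 0.147 ]
[0.4464 0.062 ]
[ 0.449  -0.0229]
[ 0.4517 -0.1079]<stdin>:11: DeprecationWarning: Arrays of 2-dimensional vectors are deprecated. Use arrays of 3-dimensional vectors instead. (deprecated in NumPy 2.0)
```

```bash
cat >> h.py <<'E'
def go(x,y,z,yaw=5.4):
    s=state(); p=np.array(s['eef_pos']); R=np.array(s['tcp_rot']); d=R.T@(np.array([x,y,z])-p)*1000
    a=np.radians(yaw); T=np.array([[-np.sin(a),np.cos(a),0],[np.cos(a),np.sin(a),0],[0,0,-1]]).T
    print('t%.1f shift mm'%s['time_s'],d.round(1),'n50=%.1f'%(np.linalg.norm(d)/50),'turn',cv2.Rodrigues(R.T@T)[0].ravel().round(3),'F',np.round(s['contact_force'],1),'w%.4f g%.1f'%(s['grip_width'],s['grasp_force']))
E
python3 -m jog '[[0,0,0,0,0,0,0.176],[0,0,0,0,0,0,0.176],[0,0,0,0,0,0,0.176],[0,0,0,0,0,0,0.176],[0,0,0,0,0,0,0.176],[0,0,0,0,0,0,0.176],[0,0,0,0,0,0,0],[0,0,0,0,0,0,0]]' 25
python3 -c "
from h import *
go(.6742,-.1265,.22)"
```

```text
time_s: 1.1
eef_pos: [0.245, 0.5475, 0.2444]
tcp_rot: [[-0.097, 0.995, -0.0], [0.995, 0.097, -0.001], [-0.0, -0.0, -1.0]]
contact_force: [0.8, -0.0, -0.1]
grip_width: 0.0878
grasp_force: 0.0
t1.1 shift mm [-712.5  361.6   24.6] n50=16.0 turn [-0.     0.     0.003] F [ 0.8 -0.  -0.1] w0.0878 g0.0
```

```bash
python3 -m jog '[[0,-44.5,22.6,1.5,0,0,0],[0,-44.5,22.6,1.5,0,0,0],[0,-44.5,22.6,1.5,0,0,0],[0,-44.5,22.6,1.5,0,0,0],[0,-44.5,22.6,1.5,0,0,0],[0,-44.5,22.6,1.5,0,0,0],[0,-44.5,22.6,1.5,0,0,0],[0,-44.5,22.6,1.5,0,0,0]]' >/dev/null
python3 -m jog '[[0,-44.5,22.6,1.5,0,0,0],[0,-44.5,22.6,1.5,0,0,0],[0,-44.5,22.6,1.5,0,0,0],[0,-44.5,22.6,1.5,0,0,0],[0,-44.5,22.6,1.5,0,0,0],[0,-44.5,22.6,1.5,0,0,0],[0,-44.5,22.6,1.5,0,0,0],[0,0,0,0,0,0,0]]' 
python3 -c "
from h import *
go(.6742,-.1265,.061)"
```

```text
time_s: 3.1
eef_pos: [0.6469, -0.0884, 0.2217]
tcp_rot: [[-0.093, 0.996, 0.001], [0.996, 0.093, -0.001], [-0.001, 0.001, -1.0]]
contact_force: [0.6, 0.2, -0.8]
grip_width: 0.0884
grasp_force: 0.0
t3.1 shift mm [-40.3  23.4 160.8] n50=3.3 turn [ 0.001  0.001 -0.001] F [ 0.6  0.2 -0.8] w0.0884 g0.0
```

```bash
python3 -m jog '[[0,-40.3,23.4,0,0,0,0],[0,0,0,0,0,0,0],[0,0,0,40,0,0,0],[0,0,0,40,0,0,0],[0,0,0,40,0,0,0],[0,0,0,25,0,0,0],[0,0,0,16,0,0,0],[0,0,0,0,0,0,0]]'
python3 - <<'E'
from h import *
go(.6742,-.1265,.061)
a=eyes.grab_frame('top')[90:290,220:420];b=eyes.grab_frame('side')[140:340,230:430]
cv2.imwrite('pics/g1.png',cv2.resize(np.hstack([a,b]),None,fx=2,fy=2))
E
```

```text
time_s: 4.1
eef_pos: [0.6711, -0.1219, 0.0603]
tcp_rot: [[-0.095, 0.995, -0.002], [0.995, 0.095, 0.001], [0.001, -0.002, -1.0]]
contact_force: [-0.2, 0.2, 0.3]
grip_width: 0.088
grasp_force: 0.0
t4.1 shift mm [-4.8  2.6 -0.7] n50=0.1 turn [-0.002 -0.001  0.001] F [-0.2  0.2  0.3] w0.0880 g0.0
```

View pics/g1.png

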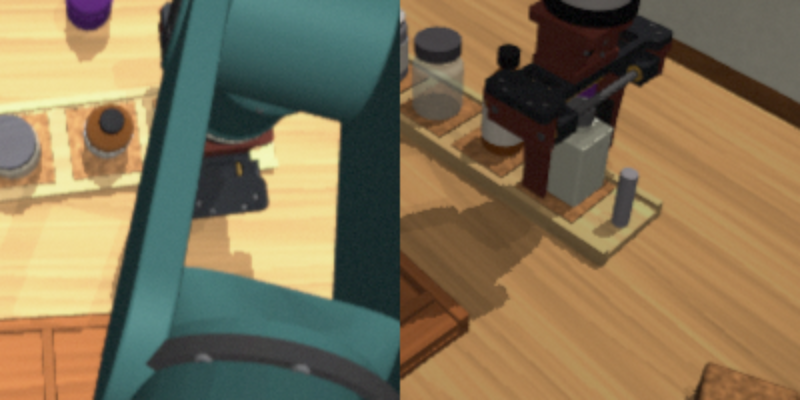

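The side half shows the fingers either side of the white bottle, clear of the post. I'll nudge along the row and close.

```bash
python3 -m jog '[[0,-4.8,2.6,0,0,0,0],[0,0,0,0,0,0,0],[1,0,0,0,0,0,0],[1,0,0,0,0,0,0],[1,0,0,0,0,0,0],[1,0,0,0,0,0,0],[1,0,0,0,0,0,0],[1,0,0,0,0,0,0]]' 25
python3 -c "
from h import *
go(.6742,-.1265,.2)"
```

```text
time_s: 5.2
eef_pos: [0.6752, -0.1275, 0.0611]
tcp_rot: [[-0.094, 0.996, -0.0], [0.996, 0.094, -0.0], [-0.0, -0.0, -1.0]]
contact_force: [-0.6, -0.2, -0.4]
grip_width: 0.0458
grasp_force: 25.0
t5.2 shift mm [   1.1   -1.  -138.9] n50=2.8 turn [-0.  0. -0.] F [-0.6 -0.2 -0.4] w0.0458 g25.0
```

```bash
python3 -m jog '[[1,0,0,-10,0,0,0],[1,0,0,-30,0,0,0],[1,0,0,-40,0,0,0],[1,0,0,-40,0,0,0],[1,0,0,-20,0,0,0],[1,30,-20,0,0,0,0],[1,30,-20,0,0,0,0],[1,30,-20,0,0,0,0]]' 
python3 -m jog '[[1,34,-24,0,0,0,0],[1,34,-24,0,0,0,0],[1,34,-24,0,0,0,0],[1,34,-24,0,0,0,0],[1,34,-24,0,0,0,0],[1,34,-24,0,0,0,0],[1,0,0,0,0,0,0],[1,0,0,0,0,0,0]]' 
python3 -c "
from h import *
go(.4438,.147,.053)"
```

```text
time_s: 6.2
eef_pos: [0.6065, -0.0429, 0.2018]
tcp_rot: [[-0.094, 0.996, 0.001], [0.996, 0.094, -0.0], [-0.0, 0.001, -1.0]]
contact_force: [0.9, -0.2, -0.5]
grip_width: 0.0459
grasp_force: 25.0
time_s: 7.2
eef_pos: [0.4454, 0.146, 0.2018]
tcp_rot: [[-0.095, 0.996, 0.002], [0.996, 0.095, -0.0], [-0.0, 0.002, -1.0]]
contact_force: [0.7, -0.2, -0.5]
grip_width: 0.0459
grasp_force: 25.0
t7.2 shift mm [  1.2  -1.7 148.8] n50=3.0 turn [0.002 0.    0.001] F [ 0.7 -0.2 -0.5] w0.0459 g25.0
```

```bash
python3 -m jog '[[1,1.2,-1.7,40,0,0,0],[1,0,0,40,0,0,0],[1,0,0,35,0,0,0],[1,0,0,17,0,0,0],[1,0,0,8,0,0,0],[1,0,0,4,0,0,0],[1,0,0,3,0,0,0],[1,0,0,0,0,0,0]]'
python3 - <<'E'
from h import *
go(.4438,.147,.053)
cv2.imwrite('pics/p1.png',cv2.resize(eyes.grab_frame('side')[120:320,60:280],None,fx=3,fy=3))
E
```

```text
time_s: 8.2
eef_pos: [0.4433, 0.147, 0.0545]
tcp_rot: [[-0.094, 0.996, 0.001], [0.996, 0.094, 0.0], [-0.0, 0.001, -1.0]]
contact_force: [0.2, -0.1, -1.8]
grip_width: 0.046
grasp_force: 25.0
t8.2 shift mm [-0.1  0.5  1.5] n50=0.0 turn [ 0.001  0.    -0.   ] F [ 0.2 -0.1 -1.8] w0.0460 g25.0
```

View pics/p1.png

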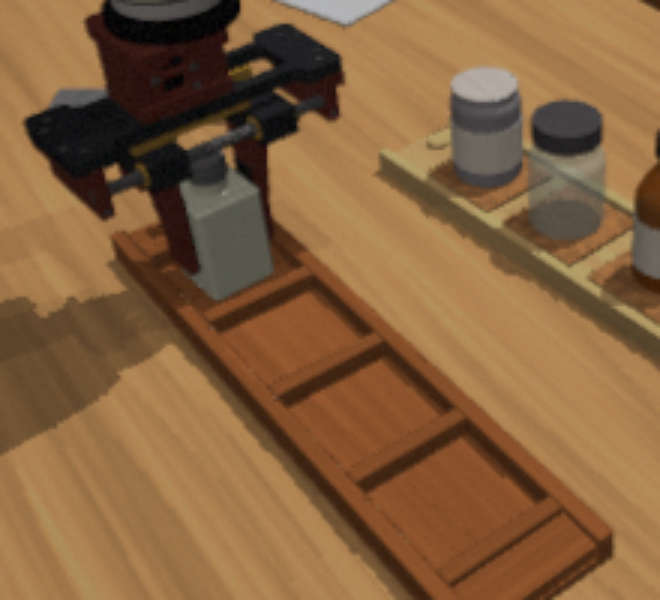

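The side crop shows the bottle inside the bay nearest the post, with three empty bays beyond it. I'll lower it the last millimetres.

```bash
python3 -m jog '[[1,0,0,1,0,0,0],[1,0,0,0.7,0,0,0],[1,0,0,0,0,0,0]]'
python3 -m jog '[[1,0,0,0.5,0,0,0],[1,0,0,0,0,0,0]]'
```

```text
time_s: 8.62
eef_pos: [0.4431, 0.1471, 0.053]
tcp_rot: [[-0.094, 0.996, 0.001], [0.996, 0.094, -0.0], [-0.0, 0.001, -1.0]]
contact_force: [-0.9, 0.5, 5.7]
grip_width: 0.0456
grasp_force: 25.0
time_s: 8.88
eef_pos: [0.4431, 0.1471, 0.053]
tcp_rot: [[-0.094, 0.996, 0.001], [0.996, 0.094, 0.0], [-0.0, 0.001, -1.0]]
contact_force: [-1.7, -0.9, 12.7]
grip_width: 0.0457
grasp_force: 25.0
```

```bash
python3 -m jog '[[0.4,0,0,0,0,0,0],[0.2,0,0,0,0,0,0],[0,0,0,0,0,0,0],[0,0,0,0,0,0,0],[0,0,0,-20,0,0,0],[0,0,0,-45,0,0,0],[0,0,0,-45,0,0,0],[0,0,0,-37,0,0,0]]'
python3 -m jog '[[0,-34.7,34,0,0,0,0],[0,-34.7,34,0,0,0,0],[0,-34.7,34,0,0,0,0],[0,-34.7,34,0,0,0,0],[0,-34.7,34,0,0,0,0],[0,-34.7,34,0,0,0,0],[0,0,0,0,0,0,0],[0,0,0,0,0,0,0]]'
python3 -c "
from h import *
go(.6658,-.0408,.073)"
```

```text
time_s: 9.88
eef_pos: [0.4429, 0.1471, 0.2006]
tcp_rot: [[-0.094, 0.996, 0.001], [0.996, 0.094, 0.0], [0.0, 0.001, -1.0]]
contact_force: [0.7, -0.4, 0.4]
grip_width: 0.0878
grasp_force: 0.0
time_s: 10.88
eef_pos: [0.6644, -0.0407, 0.1982]
tcp_rot: [[-0.093, 0.996, -0.002], [0.996, 0.093, 0.001], [0.001, -0.002, -1.0]]
contact_force: [-0.2, 0.7, -0.6]
grip_width: 0.0877
grasp_force: 0.0
t10.9 shift mm [ -0.3   1.6 125.2] n50=2.5 turn [-0.002 -0.001 -0.001] F [-0.2  0.7 -0.6] w0.0877 g0.0
```

```bash
python3 -m jog '[[0,-0.3,1.6,30,0,0,0],[0,0,0,40,0,0,0],[0,0,0,35,0,0,0],[0,0,0,14,0,0,0],[0,0,0,5.5,0,0,0],[0,0,0,0,0,0,0],[0,0,0,0,0,0,0]]'
python3 -m jog '[[1,0,0,0,0,0,0],[1,0,0,0,0,0,0],[1,0,0,0,0,0,0],[1,0,0,0,0,0,0],[1,0,0,0,0,0,0],[1,0,0,0,0,0,0]]' 25
python3 -c "
from h import *
go(.4464,.062,.21)"
```

```text
time_s: 11.75
eef_pos: [0.6681, -0.0414, 0.0759]
tcp_rot: [[-0.094, 0.996, 0.002], [0.996, 0.094, -0.0], [-0.001, 0.002, -1.0]]
contact_force: [-0.2, 0.5, -1.1]
grip_width: 0.0882
grasp_force: 0.0
time_s: 12.5
eef_pos: [0.667, -0.0413, 0.0744]
tcp_rot: [[-0.094, 0.996, -0.0], [0.996, 0.094, -0.0], [-0.0, -0.0, -1.0]]
contact_force: [-0.0, 0.0, 0.3]
grip_width: 0.0434
grasp_force: 25.0
t12.5 shift mm [ 123.5 -210.  -135.6] n50=5.6 turn [-0.  0. -0.] F [-0.   0.   0.3] w0.0434 g25.0
```

```bash
python3 -m jog '[[1,0,0,-10,0,0,0],[1,0,0,-30,0,0,0],[1,0,0,-40,0,0,0],[1,0,0,-40,0,0,0],[1,0,0,-15,0,0,0],[1,17.5,-30,0,0,0,0],[1,17.5,-30,0,0,0,0],[1,17.5,-30,0,0,0,0]]' 
python3 -m jog '[[1,17.5,-30,0,0,0,0],[1,17.5,-30,0,0,0,0],[1,17.5,-30,0,0,0,0],[1,17.5,-30,0,0,0,0],[1,0,0,0,0,0,0],[1,0,0,0,0,0,0]]' 
python3 -c "
from h import *
go(.4464,.062,.0664)"
```

```text
time_s: 13.5
eef_pos: [0.5708, 0.003, 0.2085]
tcp_rot: [[-0.094, 0.996, -0.002], [0.996, 0.094, 0.0], [0.0, -0.002, -1.0]]
contact_force: [0.4, 0.3, -2.2]
grip_width: 0.0432
grasp_force: 25.0
time_s: 14.25
eef_pos: [0.447, 0.0609, 0.2094]
tcp_rot: [[-0.094, 0.996, 0.001], [0.996, 0.094, -0.0], [-0.0, 0.001, -1.0]]
contact_force: [0.0, -0.3, -1.9]
grip_width: 0.0433
grasp_force: 25.0
t14.2 shift mm [  1.2  -0.5 143. ] n50=2.9 turn [ 0.001  0.    -0.   ] F [ 0.  -0.3 -1.9] w0.0433 g25.0
```

```bash
python3 -m jog '[[1,1.2,-0.5,30,0,0,0],[1,0,0,40,0,0,0],[1,0,0,35,0,0,0],[1,0,0,20,0,0,0],[1,0,0,10,0,0,0],[1,0,0,4,0,0,0],[1,0,0,2,0,0,0],[1,0,0,0,0,0,0]]' 
python3 -m jog '[[1,0,0,0.5,0,0,0],[1,0,0,0.5,0,0,0],[1,0,0,0,0,0,0]]'
python3 -m jog '[[1,0,0,0.6,0,0,0],[1,0,0,0.5,0,0,0],[1,0,0,0,0,0,0]]'
```

```text
time_s: 15.25
eef_pos: [0.4465, 0.0621, 0.069]
tcp_rot: [[-0.094, 0.996, 0.001], [0.996, 0.094, -0.0], [-0.0, 0.001, -1.0]]
contact_force: [-0.5, 0.7, -2.8]
grip_width: 0.0435
grasp_force: 25.0
time_s: 15.62
eef_pos: [0.446, 0.0621, 0.0676]
tcp_rot: [[-0.094, 0.996, 0.0], [0.996, 0.094, -0.0], [-0.0, 0.0, -1.0]]
contact_force: [-0.1, 0.1, -1.1]
grip_width: 0.0436
grasp_force: 25.0
time_s: 16.0
eef_pos: [0.4459, 0.0621, 0.0663]
tcp_rot: [[-0.094, 0.996, -0.0], [0.996, 0.094, -0.0], [-0.0, -0.0, -1.0]]
contact_force: [-0.5, 0.2, -1.2]
grip_width: 0.0433
grasp_force: 25.0
```

```bash
python3 -m jog '[[1,0,0,0.6,0,0,0],[1,0,0,0,0,0,0]]'
python3 -m jog '[[1,0,0,0.5,0,0,0],[1,0,0,0,0,0,0]]'
```

```text
time_s: 16.25
eef_pos: [0.4459, 0.0621, 0.0663]
tcp_rot: [[-0.094, 0.996, 0.0], [0.996, 0.094, -0.0], [-0.0, 0.0, -1.0]]
contact_force: [-2.6, -0.1, 8.8]
grip_width: 0.0435
grasp_force: 25.0
time_s: 16.5
eef_pos: [0.4459, 0.0621, 0.0662]
tcp_rot: [[-0.094, 0.996, 0.0], [0.996, 0.094, -0.0], [-0.0, 0.0, -1.0]]
contact_force: [-4.3, -0.5, 15.3]
grip_width: 0.0432
grasp_force: 25.0
```

```bash
python3 -m jog '[[0.4,0,0,0,0,0,0],[0.2,0,0,0,0,0,0],[0,0,0,0,0,0,0],[0,0,0,0,0,0,0],[0,0,0,-15,0,0,0],[0,0,0,-40,0,0,0],[0,0,0,-40,0,0,0],[0,0,0,-35,0,0,0]]'
python3 -m jog '[[0,-7,40.5,0,0,0,0],[0,-7,40.5,0,0,0,0],[0,-7,40.5,0,0,0,0],[0,-7,40.5,0,0,0,0],[0,-7,40.5,0,0,0,0],[0,0,0,0,0,0,0],[0,0,0,0,0,0,0]]'
python3 -c "
from h import *
go(.6505,.0466,.057)"
```

```text
time_s: 17.5
eef_pos: [0.4459, 0.0621, 0.1966]
tcp_rot: [[-0.094, 0.996, 0.0], [0.996, 0.094, -0.0], [-0.0, 0.0, -1.0]]
contact_force: [0.3, -0.6, -0.1]
grip_width: 0.0877
grasp_force: 0.0
time_s: 18.38
eef_pos: [0.6498, 0.0464, 0.1945]
tcp_rot: [[-0.094, 0.996, -0.002], [0.996, 0.094, 0.0], [0.0, -0.002, -1.0]]
contact_force: [0.1, -0.6, 0.0]
grip_width: 0.0877
grasp_force: 0.0
t18.4 shift mm [1.000e-01 1.100e+00 1.375e+02] n50=2.8 turn [-0.002 -0.    -0.   ] F [ 0.1 -0.6  0. ] w0.0877 g0.0
```

```bash
python3 -m jog '[[0,0,1,30,0,0,0],[0,0,0,40,0,0,0],[0,0,0,35,0,0,0],[0,0,0,20,0,0,0],[0,0,0,12,0,0,0],[0,0,0,0,0,0,0],[0,0,0,0,0,0,0]]'
python3 -m jog '[[1,0,0,0,0,0,0],[1,0,0,0,0,0,0],[1,0,0,0,0,0,0],[1,0,0,0,0,0,0],[1,0,0,0,0,0,0],[1,0,0,0,0,0,0]]' 25
python3 -c "
from h import *
go(.449,-.0229,.2)"
```

```text
time_s: 19.25
eef_pos: [0.6523, 0.0464, 0.0593]
tcp_rot: [[-0.094, 0.996, 0.001], [0.996, 0.094, -0.0], [-0.0, 0.001, -1.0]]
contact_force: [-0.1, -0.7, -0.2]
grip_width: 0.0875
grasp_force: 0.0
time_s: 20.0
eef_pos: [0.6525, 0.0464, 0.0585]
tcp_rot: [[-0.094, 0.996, 0.001], [0.996, 0.094, -0.0], [-0.0, 0.001, -1.0]]
contact_force: [2.2, 0.9, 1.8]
grip_width: 0.0532
grasp_force: 25.0
t20.0 shift mm [ -49.9 -208.9 -141.7] n50=5.1 turn [ 0.001  0.    -0.   ] F [2.2 0.9 1.8] w0.0532 g25.0
```

```bash
python3 -m jog '[[1,0,0,-10,0,0,0],[1,0,0,-30,0,0,0],[1,0,0,-40,0,0,0],[1,0,0,-40,0,0,0],[1,0,0,-20,0,0,0],[1,-7.1,-30,0,0,0,0],[1,-7.1,-30,0,0,0,0],[1,-7.1,-30,0,0,0,0]]' 
python3 -m jog '[[1,-7.1,-30,0,0,0,0],[1,-7.1,-30,0,0,0,0],[1,-7.1,-30,0,0,0,0],[1,-7.1,-30,0,0,0,0],[1,0,0,0,0,0,0],[1,0,0,0,0,0,0]]' 
python3 -c "
from h import *
go(.449,-.0229,.0505)"
```

```text
time_s: 21.0
eef_pos: [0.562, 0.0165, 0.198]
tcp_rot: [[-0.094, 0.996, -0.002], [0.996, 0.094, -0.0], [0.0, -0.002, -1.0]]
contact_force: [0.4, -0.2, -3.1]
grip_width: 0.0532
grasp_force: 25.0
time_s: 21.75
eef_pos: [0.4477, -0.0228, 0.1985]
tcp_rot: [[-0.094, 0.996, 0.001], [0.996, 0.094, -0.0], [-0.0, 0.001, -1.0]]
contact_force: [0.1, -0.4, -3.4]
grip_width: 0.0532
grasp_force: 25.0
t21.8 shift mm [ -0.2   1.2 148. ] n50=3.0 turn [ 0.001  0.    -0.001] F [ 0.1 -0.4 -3.4] w0.0532 g25.0
```

```bash
python3 -m jog '[[1,0,1.2,30,0,0,0],[1,0,0,40,0,0,0],[1,0,0,38,0,0,0],[1,0,0,22,0,0,0],[1,0,0,10,0,0,0],[1,0,0,4,0,0,0],[1,0,0,2.5,0,0,0],[1,0,0,0,0,0,0]]' 
python3 -m jog '[[1,0,0,0.5,0,0,0],[1,0,0,0.5,0,0,0],[1,0,0,0,0,0,0]]'
python3 -m jog '[[1,0,0,0.5,0,0,0],[1,0,0,0,0,0,0]]'
```

```text
time_s: 22.75
eef_pos: [0.4492, -0.0228, 0.0523]
tcp_rot: [[-0.094, 0.996, 0.001], [0.996, 0.094, -0.0], [-0.0, 0.001, -1.0]]
contact_force: [-0.1, 0.2, -3.4]
grip_width: 0.0532
grasp_force: 25.0
time_s: 23.12
eef_pos: [0.4487, -0.0227, 0.0509]
tcp_rot: [[-0.094, 0.996, 0.0], [0.996, 0.094, -0.0], [-0.0, 0.0, -1.0]]
contact_force: [0.9, -0.0, -2.9]
grip_width: 0.0534
grasp_force: 25.0
time_s: 23.38
eef_pos: [0.4487, -0.0227, 0.0505]
tcp_rot: [[-0.094, 0.996, 0.0], [0.996, 0.094, -0.0], [-0.0, 0.0, -1.0]]
contact_force: [-0.7, -0.8, 3.1]
grip_width: 0.053
grasp_force: 25.0
```

```bash
python3 -m jog '[[1,0,0,0.4,0,0,0],[0.4,0,0,0,0,0,0],[0.2,0,0,0,0,0,0],[0,0,0,0,0,0,0],[0,0,0,0,0,0,0],[0,0,0,-25,0,0,0],[0,0,0,-60,0,0,0],[0,0,0,-60,0,0,0]]'
python3 -m jog '[[0,22.8,35.5,0,0,0,0],[0,22.8,35.5,0,0,0,0],[0,22.8,35.5,0,0,0,0],[0,22.8,35.5,0,0,0,0],[0,22.8,35.5,0,0,0,0],[0,22.8,35.5,0,0,0,0],[0,0,0,0,0,0,0],[0,0,0,0,0,0,0]]'
python3 -c "
from h import *
go(.6477,.1332,.057)"
```

```text
time_s: 24.38
eef_pos: [0.448, -0.0226, 0.1961]
tcp_rot: [[-0.094, 0.996, -0.001], [0.996, 0.094, 0.0], [0.0, -0.001, -1.0]]
contact_force: [1.7, 0.8, -1.0]
grip_width: 0.0883
grasp_force: 0.0
time_s: 25.38
eef_pos: [0.6468, 0.1332, 0.1942]
tcp_rot: [[-0.094, 0.996, -0.002], [0.996, 0.094, -0.001], [-0.0, -0.002, -1.0]]
contact_force: [0.1, 0.2, 0.1]
grip_width: 0.0877
grasp_force: 0.0
t25.4 shift mm [  0.    1.2 137.1] n50=2.7 turn [-0.002  0.     0.   ] F [0.1 0.2 0.1] w0.0877 g0.0
```

```bash
python3 -m jog '[[0,0,1,30,0,0,0],[0,0,0,40,0,0,0],[0,0,0,35,0,0,0],[0,0,0,20,0,0,0],[0,0,0,12,0,0,0],[0,0,0,0,0,0,0],[0,0,0,0,0,0,0]]'
python3 -m jog '[[1,0,0,0,0,0,0],[1,0,0,0,0,0,0],[1,0,0,0,0,0,0],[1,0,0,0,0,0,0],[1,0,0,0,0,0,0],[1,0,0,0,0,0,0]]' 25
python3 -c "
from h import *
go(.4517,-.1079,.2)"
```

```text
time_s: 26.25
eef_pos: [0.6497, 0.1336, 0.0591]
tcp_rot: [[-0.094, 0.996, 0.002], [0.996, 0.094, 0.0], [-0.0, 0.002, -1.0]]
contact_force: [0.0, -0.4, 1.0]
grip_width: 0.0877
grasp_force: 0.0
time_s: 27.0
eef_pos: [0.6485, 0.1336, 0.0579]
tcp_rot: [[-0.094, 0.996, -0.001], [0.996, 0.094, -0.0], [-0.0, -0.001, -1.0]]
contact_force: [-1.5, 0.1, 1.8]
grip_width: 0.0516
grasp_force: 25.0
t27.0 shift mm [-222.  -218.7 -142. ] n50=6.8 turn [-0.001  0.    -0.   ] F [-1.5  0.1  1.8] w0.0516 g25.0
```

```bash
python3 -m jog '[[1,0,0,-10,0,0,0],[1,0,0,-30,0,0,0],[1,0,0,-40,0,0,0],[1,0,0,-40,0,0,0],[1,0,0,-22,0,0,0],[1,-27.7,-27.3,0,0,0,0],[1,-27.7,-27.3,0,0,0,0],[1,-27.7,-27.3,0,0,0,0]]' 
python3 -m jog '[[1,-27.7,-27.3,0,0,0,0],[1,-27.7,-27.3,0,0,0,0],[1,-27.7,-27.3,0,0,0,0],[1,-27.7,-27.3,0,0,0,0],[1,-27.7,-27.3,0,0,0,0],[1,0,0,0,0,0,0],[1,0,0,0,0,0,0]]' 
python3 -c "
from h import *
go(.4517,-.1079,.0499)"
```

```text
time_s: 28.0
eef_pos: [0.5744, 0.0424, 0.2003]
tcp_rot: [[-0.094, 0.996, 0.001], [0.996, 0.094, -0.0], [-0.0, 0.001, -1.0]]
contact_force: [-0.5, -1.0, -1.5]
grip_width: 0.0517
grasp_force: 25.0
time_s: 28.88
eef_pos: [0.4528, -0.1075, 0.2003]
tcp_rot: [[-0.093, 0.996, 0.001], [0.996, 0.093, -0.0], [-0.0, 0.001, -1.0]]
contact_force: [0.2, 0.4, -0.6]
grip_width: 0.0513
grasp_force: 25.0
t28.9 shift mm [ -0.3  -1.3 150.4] n50=3.0 turn [ 0.001  0.    -0.001] F [ 0.2  0.4 -0.6] w0.0513 g25.0
```

```bash
python3 -m jog '[[1,0,-1.3,30,0,0,0],[1,0,0,40,0,0,0],[1,0,0,38,0,0,0],[1,0,0,24,0,0,0],[1,0,0,10,0,0,0],[1,0,0,4,0,0,0],[1,0,0,2.5,0,0,0],[1,0,0,0,0,0,0]]' 
python3 -m jog '[[1,0,0,0.5,0,0,0],[1,0,0,0.5,0,0,0],[1,0,0,0,0,0,0]]'
python3 -m jog '[[1,0,0,0.5,0,0,0],[1,0,0,0,0,0,0]]'
```

```text
time_s: 29.88
eef_pos: [0.4515, -0.1078, 0.0519]
tcp_rot: [[-0.094, 0.996, 0.001], [0.996, 0.094, -0.001], [-0.001, 0.001, -1.0]]
contact_force: [-0.3, 0.4, -2.6]
grip_width: 0.0511
grasp_force: 25.0
time_s: 30.25
eef_pos: [0.4509, -0.1077, 0.0505]
tcp_rot: [[-0.094, 0.996, 0.0], [0.996, 0.094, -0.0], [-0.0, 0.0, -1.0]]
contact_force: [0.1, 0.2, -2.6]
grip_width: 0.0514
grasp_force: 25.0
time_s: 30.5
eef_pos: [0.4509, -0.1077, 0.0499]
tcp_rot: [[-0.094, 0.996, -0.0], [0.996, 0.094, -0.0], [-0.0, -0.0, -1.0]]
contact_force: [0.2, -0.5, -0.9]
grip_width: 0.0513
grasp_force: 25.0
```

Nearly down; one more step, then release, retreat and move clear for the final check.

```bash
python3 -m jog '[[1,0,0,0.6,0,0,0],[1,0,0,0,0,0,0]]'
python3 -m jog '[[0.4,0,0,0,0,0,0],[0.2,0,0,0,0,0,0],[0,0,0,0,0,0,0],[0,0,0,0,0,0,0],[0,0,0,-25,0,0,0],[0,0,0,-60,0,0,0],[0,0,0,-60,0,0,0],[0,0,0,-20,0,0,0]]'
python3 -m jog '[[0,-50,0,0,0,0,0],[0,-50,0,0,0,0,0],[0,-50,0,0,0,0,0],[0,-50,0,0,0,0,0],[0,-50,0,0,0,0,0],[0,-50,0,0,0,0,0],[0,0,0,0,0,0,0],[0,0,0,0,0,0,0]]'
python3 - <<'E'
from h import *
a=eyes.grab_frame('top')[115:320,120:370];b=eyes.grab_frame('side')[100:340,60:360]
a=cv2.resize(a,(400,328),interpolation=cv2.INTER_CUBIC);b=cv2.resize(b,(400,320));b=np.vstack([b,np.zeros((8,400,3),np.uint8)])
cv2.imwrite('pics/f.png',np.hstack([a,b]))
E
```

```text
time_s: 30.75
eef_pos: [0.4509, -0.1077, 0.0498]
tcp_rot: [[-0.094, 0.996, 0.0], [0.996, 0.094, -0.0], [-0.0, 0.0, -1.0]]
contact_force: [-0.9, 0.9, 7.7]
grip_width: 0.0517
grasp_force: 25.0
time_s: 31.75
eef_pos: [0.4527, -0.1083, 0.2179]
tcp_rot: [[-0.094, 0.996, 0.006], [0.996, 0.094, -0.002], [-0.003, 0.005, -1.0]]
contact_force: [-0.4, -0.5, -0.3]
grip_width: 0.088
grasp_force: 0.0
time_s: 32.75
eef_pos: [0.4785, -0.4054, 0.2137]
tcp_rot: [[-0.093, 0.996, -0.001], [0.996, 0.093, 0.002], [0.002, -0.001, -1.0]]
contact_force: [0.9, 0.2, -0.6]
grip_width: 0.088
grasp_force: 0.0
```

View pics/f.png

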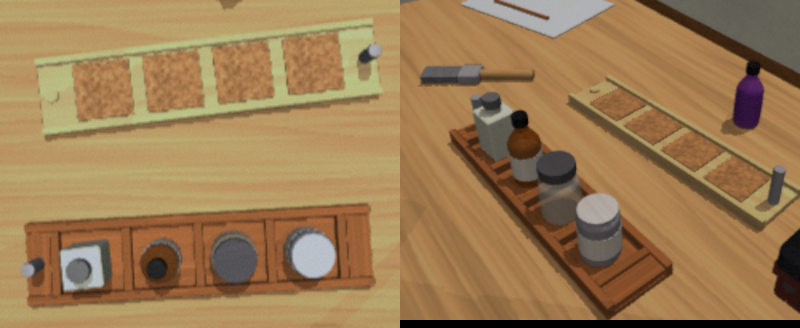

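The picture shows all four upright, each in its own bay. Counted from the post at left they are square, slim, jar, tin, which matches the old row. The arm is clear of everything.

```bash
python3 -c "
from station import env
print(env.sign_off())"
```

```text
the job is handed in; nothing more can be done
None
```

All four containers stand upright in the bay rack in the original order counted from its post (square bottle, slim bottle, jar, tin), and I handed the job in at about 33 s of the 96 s; the sign-off did not report a verdict.

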